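# Fold down the keeper flap and shut the thread case

### The arm

A 6-joint arm with a two-finger parallel gripper is mounted at the origin on the work surface. World frame = base frame: x ahead of the robot, y to its left, z up, the work surface at z = 0. Lengths are in m, angles in rad, forces in N, time in s.
With the tool pointing down it reaches from about 0.275 to 0.825 m from the base axis. Payload 4.9 kg.
Tool frame: the origin (TCP) lies at the very end of the fingers, on their centre line; the grasp point (between the pads) lies 19 mm behind it; z points along the fingers, y is the line along which they close (so a half turn about z gives the same grasp; the last joint's range is limited). The gripper opens to 85 mm and grips with 20 to 120 N. Pads are 22 mm wide; open, the fingers measure 114 mm over their backs; the gripper's body (76 mm by 85 mm) begins 54 mm behind the grasp point. The pads swing forward as they close: fully open they stand 13 mm farther back than shut.
Start: joints at [-1.259, 0.326, -0.193, 1.052, 0, 1.437], TCP at [0.237, -0.496, 0.231] pointing down, gripper open.
Joint ranges: [-2.65, 2.65], [-0.97, 1.79], [-1.3, 1.35], [-1.93, 2.1], [-1.47, 1.37], [-3.14, 3.14]. Speed limits (rad/s): [2.57, 2.57, 3.14, 3.14, 3.14, 3.14].

### API

Orientations are given as a rotation vector (axis times angle).
In Python, from rig import bot gives the robot as it stands. The module is installed in compiled form; this text tells all that it offers.
- The arm moves only by the shell command python3 -m creep 'ROWS' [FORCE]. ROWS is JSON, a list of rows, each a list of 7 numbers: the gripper command: -1 is fully open, 1 is shut, values between are in proportion, then the shift along the tool's x, y, z normalised to -1 to 1, where 1 is 1 m, then the turn, a rotation vector about the tool's x, y, z normalised to -1 to 1, where 1 is 90 degrees. A call has exactly 10 rows; each row is the pose to reach, as a shift and turn from the pose commanded when the call began, along the tool's axes at that moment; what a row does not reach only later rows make up. A row lasts 1/12 s, in which the tool goes at most 41.7 mm and 7.16 degrees, less where a joint would pass 70% of its speed; a pose out of reach is approached as far as the arm can. A call with a number of a shift or a turn outside -1 to 1 is refused whole. A call with a gripper value outside its range is refused whole. The fingers move at their own pace and stop on an object; FORCE is the grip in N (left out, the last holds). Time passes only in rows, so rows that repeat a pose let the fingers close, or fill a call up. It gives the time, the measured TCP pose, the force, the opening and the grip force at its end, in the units of the state.
- bot.observe(): the state, without advancing time (a new reading comes with each control period).
- bot.capture(name): name is "scene" or "top"; returns a dict with "pixels" (480x640x3 uint8, red, green, blue), "fx", "fy", "cx", "cy" (pixels), "extrinsics" (4x4, takes a point from world to camera coordinates). Camera axes: x right, y up, looking along -z (the intrinsics and any distortion apply to the point x, -y, -z); pixel columns grow to the right and rows downward; lengths in m; the calibration is good to about 2 mm. A picture is of the moment at which its call begins. There is no depth.
- bot.sign_off(): hands the job in; it is judged then, once.
The state is a dict: "time": time; "joint_pos": joint angles; "dq": joint speeds; "effort": joint torques, N m; "position": TCP position; "tcp_rot": TCP orientation; "ft_force": force on the tool from outside, world axes, zero at the start; "wrist_torque": the same for the moment, N m; "gripper_width": opening from 0.0 (shut) to 1.0 (fully open); "gripper_force": force on a finger pad.
Only numpy, scipy, OpenCV 4.12 (cv2) and the standard library are available. Lean on these libraries where they do the work, as an engineer would, in place of code of your own. Each camera call takes 0.05 s, during which the arm holds its last target. There are 200 camera calls.

### The job

Close up the open thread case for the road: first fold the white keeper flap, which stands up along the case's front wall, down flat over the spools in the front rows, and only then swing the clear lid over and push it fully shut. Do it all by pushing with the fingers: never put the flap or the lid between the fingers, and do not pick up, shift or knock over the spools and the other things on the stall.

Things in the scene. Friction and masses are not known exactly. Their poses are not given: they have to be found in the camera images.
- case: Shallow haze-clear plastic compartment case full of thread spools, fixed to the table, 290 (its x) by 200 (its y) by 56 mm high without the lid; walls 4 mm, inner dividers 44 mm high. Origin: centre of its underside, on the table. Its z is up; its +y side is the back, which carries the lid's hinge; its -y side is the front. Its hinges run along its x. Its yaw varies by up to about 0.35 rad either way.
- flap (a joint): Angle of the white keeper flap about its hinge, rad: 0 = flat over the two front rows of spools (its stop), about 1.57 = upright, stop at 1.66; it starts between 1.4 and 1.62. It folds inwards, towards the back of the case. A stiff hinge (about 0.07 N m): it stays wherever it is left, so it must be pushed all the way down; about 1 to 2 N near its edge is enough.
- flap_hinge (a point): Middle of the flap's hinge line, just inside the front wall: in the case's frame at (0, -90, 47) mm. Axes: those of the flap (x along the hinge, y from the hinge to the free edge, z out of the face that is on top when flat and faces the front when upright).
- flap_edge (a point): Middle of the flap's free edge, on the face that is on top when flat (faces the front, outwards, when upright); same axes as flap_hinge. The flap is a white plastic leaf 270 mm long by 90 mm from hinge to free edge, 4 mm thick: the hinge line lies in its under face, and this point 90 mm along its y and 4 mm along its z from there. Flat, its upper face is 51 mm above the table, 5 mm below the rim of the case.
- lid (a joint): Angle of the lid about its hinge, rad: 0 = shut on the rim (its stop), 1.57 = upright, 2.0 = leaning back against its stop; it starts between 1.7 and 1.97. Stiff hinge (about 0.32 N m, lid 0.2 kg): it stays where it is left and must be pushed all the way; up to 5 N near its free edge. If the flap is still up, the lid strikes it and does not shut.
- lid_hinge (a point): Middle of the lid's hinge line, on the rim of the back wall: in the case's frame at (0, 100, 56) mm. Axes: those of the lid (x along the hinge, y from the free edge to the hinge, z out of its outer face, up when shut).
- lid_edge (a point): Middle of the lid's free edge, on its outer face; same axes as lid_hinge. The lid is a clear pane in a grey frame, 290 mm along the hinge by 200 mm from hinge to free edge, a shell 14 mm deep: this point lies 200 mm along -y and 14 mm along z from the hinge. Two yellow snap clips, 34 mm wide and 4 mm thick, sit on the free edge 90 mm either side of its middle, standing 1.5 mm proud of the outer face. Shut, its outer face is 70 mm above the table.
- spool_a: Thread spool standing on the table close to the case, 34 mm across, 50 mm high, loose; of the three such spools two stand in front of the case and one behind it, beyond the open lid, which one varies. Origin: centre of its underside. Leave alone.
- spool_b: Thread spool like spool_a. Leave alone.
- spool_c: Thread spool like spool_a. Leave alone.
- tape: Round tape measure lying on the table behind the case, 54 mm across, 16 mm high, loose. Origin: centre of its underside. Leave alone.
- jar: Glass jar with a metal cap, 60 mm across, 82 mm high, loose, in front of the case. Origin: centre of its underside. Leave alone.
- bin: Yellow stacking bin of spools, 160 by 110 by 75 mm, loose, behind the case. Origin: centre of its underside. Leave alone.
- spool_in1: Loose spool in the case's back row (under the lid only), 28 mm across, 32 mm high. Origin: centre of its underside. Leave in place.
- spool_in2: Loose spool in the case's third row (under the lid only), like spool_in1. Leave in place.

How it is judged:
On the way, in this order (a step that is already met when the one before it is completed fails the run):
1. the flap lies flat while the lid is still open (value of joint flap below 0.05 rad and value of joint lid above 1.2 rad), for 0.2 s.
2. the lid is shut over the flat flap (value of joint flap below 0.05 rad and value of joint lid below 0.04 rad), for 0.2 s.
At the end, for the whole second after the job is handed in: The flap lies flat (within 0.05 rad, 4.5 mm at its edge) and the lid is shut on the rim (within 0.04 rad, 8 mm at its edge); every loose thing stands at rest within 25 mm of where it was, upright (all of step 2 and linear speed of each of spool_a, spool_b, spool_c, tape, jar, bin, spool_in1, spool_in2 below 0.02 m/s and not (distance of any of spool_a, spool_b, spool_c, tape, jar, bin, spool_in1, spool_in2 from where it was at the start of the episode above 0.025 m or angle between any of spool_a, spool_b, spool_c, tape, jar, bin, spool_in1, spool_in2's own z axis and vertical above 0.35 rad)); the robot touches nothing.
It fails at once if the lid is swung over while the flap is still up (value of joint lid below 1.2 rad and value of joint flap above 0.3 rad).
It fails at once if the flap is taken between the fingers (y of the grasp point in the frame of flap_edge between -0.088 and 0.01 m and x of the grasp point in the frame of flap_edge between -0.135 and 0.135 m and z of the grasp point in the frame of flap_edge between -0.008 and 0.004 m).
It fails at once if the lid is taken between the fingers (y of the grasp point in the frame of lid_edge between -0.01 and 0.198 m and x of the grasp point in the frame of lid_edge between -0.145 and 0.145 m and z of the grasp point in the frame of lid_edge between -0.008 and 0.004 m).
It fails at once if a spool, the jar, the tape measure or the bin is shifted over 25 mm, lifted or tipped (distance of any of spool_a, spool_b, spool_c, tape, jar, bin, spool_in1, spool_in2 from where it was at the start of the episode above 0.025 m or angle between any of spool_a, spool_b, spool_c, tape, jar, bin, spool_in1, spool_in2's own z axis and vertical above 0.35 rad).
It also fails if it takes over 64 s, if anything falls off the work surface, if the arm or the gripper's body presses on something with over 40 N, if the wrist force passes 120 N, or if a joint passes its speed limit or range.

## Working session

There is one attempt and no reset: what is moved stays moved. The work goes in short steps, Python scripts to look and compute and a shell command to move; the robot and the scene stay as the last step left them, time stands still between calls to the robot, and variables do not carry over. Pictures are saved under pics/ and viewed, at most 10 in all, crops included, and the job is handed in when it is done.

```bash
mkdir -p pics; python3 - <<'E'
from rig import bot
import cv2,numpy as np
for n in ("scene","top"):
    c=bot.capture(n); cv2.imwrite(f"pics/{n}0.png",c["pixels"][:,:,::-1])
    print(n,c["fx"],c["fy"],c["cx"],c["cy"],[k for k in c]); print(np.round(c["extrinsics"],4).tolist())
s=bot.observe(); print(s)
E
```

```text
scene 519.2882588216754 519.2882588216754 317.50661107272964 236.31239279125475 ['pixels', 'fx', 'fy', 'cx', 'cy', 'extrinsics']
[[0.7952, 0.606, -0.0174, -0.5183], [-0.4115, 0.5606, 0.7186, 0.1418], [0.4452, -0.5643, 0.6953, -1.4353], [0.0, 0.0, 0.0, 1.0]]
top 549.2322764648585 549.2322764648585 324.46902720208857 243.98450111774943 ['pixels', 'fx', 'fy', 'cx', 'cy', 'extrinsics']
[[-0.0155, -0.9998, -0.0095, 0.1001], [0.9956, -0.0163, 0.0924, -0.5754], [-0.0925, -0.008, 0.9957, -1.2164], [0.0, 0.0, 0.0, 1.0]]
{'time': 0.1, 'joint_pos': array([-1.25917589e+00,  3.26876389e-01, -1.93439878e-01,  1.05196815e+00,
        1.16210101e-07,  1.43659353e+00]), 'dq': array([ 0.00119078, -0.00031827,  0.0021636 , -0.0003035 ,  0.00051819,
       -0.00018173]), 'effort': array([-3.90930873e-04, -4.44238293e+01,  2.63038337e+01,  7.87218305e-03,
       -2.08044894e-04, -9.19288794e-06]), 'position': array([ 0.2370198 , -0.49577202,  0.23059321]), 'tcp_rot': array([-3.06241752e+00, -6.94184619e-01,  2.06804030e-04]), 'ft_force': array([-0.06196846, -1.31134522,  0.281223  ]), 'wrist_torque': array([ 0.0452711 , -0.05391306,  0.02748045]), 'gripper_force': 0.0, 'gripper_width': 0.9997701705229162}
```

View pics/scene0.png

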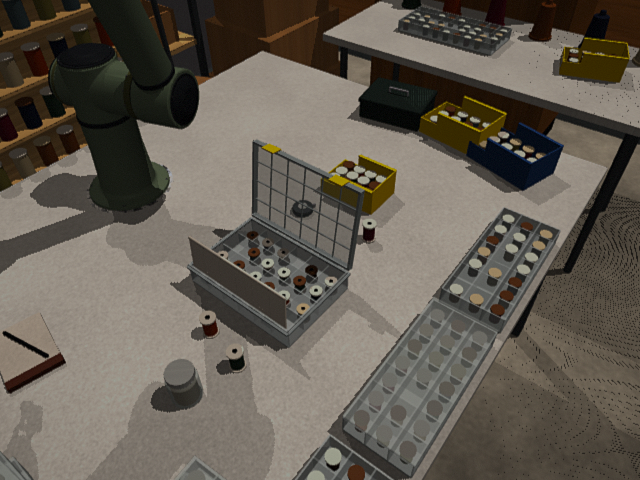

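View pics/top0.png

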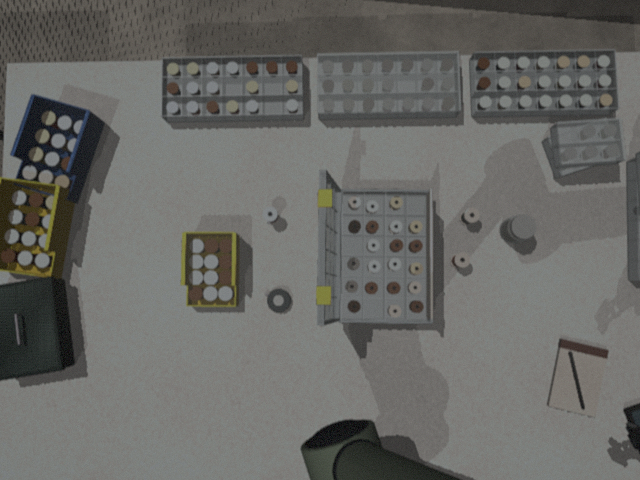

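The scene view shows the case at about (275,275), with the flap up at the front from (190,240) to (285,320) and the lid open from (255,140) to (360,190). In the top view the case spans about (335–437, 190–325). Its front faces right (world −y), with the spools at (470,215) and (462,262) and the jar at (518,232) in front of it. I'll zoom in for corners.

```bash
python3 - <<'E'
import cv2,numpy as np
t=cv2.imread("pics/top0.png")[165:345,300:480]; s=cv2.imread("pics/scene0.png")[130:350,180:400]
f=lambda i:cv2.resize(cv2.convertScaleAbs(i,alpha=1.5,beta=15),(600,600),interpolation=cv2.INTER_CUBIC)
cv2.imwrite("pics/tz.png",f(t));cv2.imwrite("pics/sz.png",f(s))
E
```

```text
(no output)
```

View pics/tz.png

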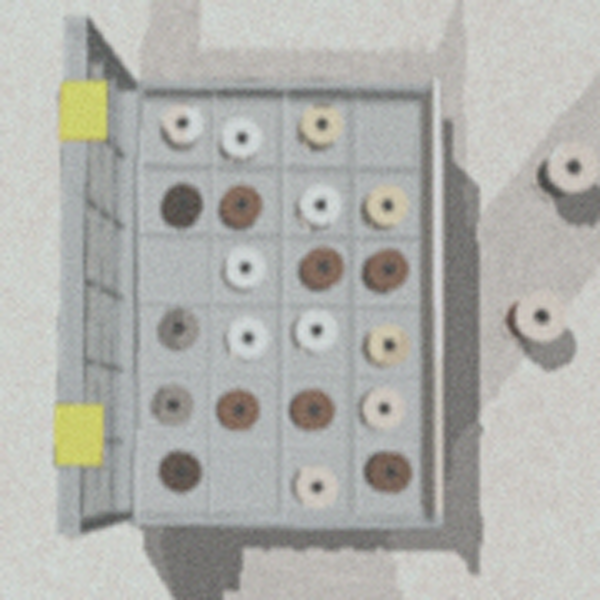

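View pics/sz.png

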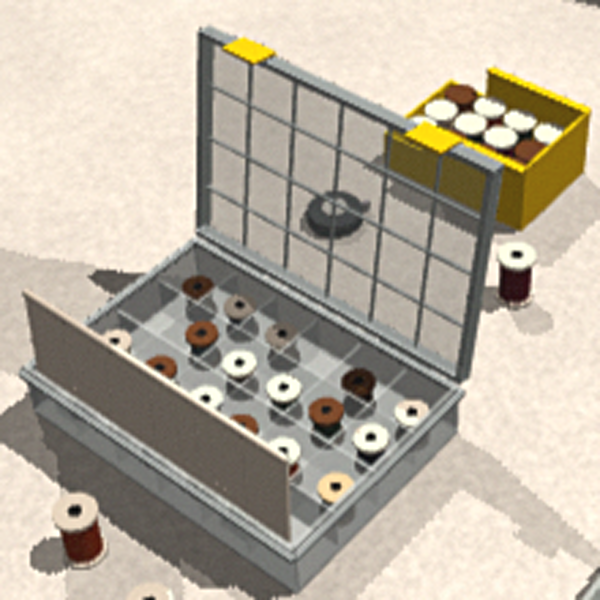

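```bash
cat > h.py <<'E'
import numpy as np
from scipy.optimize import least_squares
from scipy.spatial.transform import Rotation as R
from rig import bot
CAM={'scene':(519.288,317.507,236.312,np.array([[0.7952,0.606,-0.0174,-0.5183],[-0.4115,0.5606,0.7186,0.1418],[0.4452,-0.5643,0.6953,-1.4353]])),
'top':(549.232,324.469,243.985,np.array([[-0.0155,-0.9998,-0.0095,0.1001],[0.9956,-0.0163,0.0924,-0.5754],[-0.0925,-0.008,0.9957,-1.2164]]))}
def proj(c,p):
    f,cx,cy,E=CAM[c]; q=E[:,:3]@p+E[:,3]; return np.array([cx+f*q[0]/-q[2],cy-f*q[1]/-q[2]])
def ray(c,u,v,z):
    f,cx,cy,E=CAM[c]; d=E[:,:3].T@np.array([(u-cx)/f,-(v-cy)/f,-1]); o=-E[:,:3].T@E[:,3]; return o+d*(z-o[2])/d[2]
def flap(x,y,z,a):  # y along leaf, z normal
    return np.array([x,-.09+y*np.cos(a)-z*np.sin(a),.047+y*np.sin(a)+z*np.cos(a)])
def lid(x,y,z,a):   # y distance from hinge to free edge
    return np.array([x,.1-y*np.cos(a)+z*np.sin(a),.056+y*np.sin(a)+z*np.cos(a)])
E
cat > fit.py <<'E'
from h import *
T=lambda u,v:(300+u*.3,165+v*.3); S=lambda u,v:(180+u*.36667,130+v*.36667)
h=.145
obs=[('top',T(138,84),lambda p:(h,.1,.056)),('top',T(442,524),lambda p:(-h,-.1,.056)),('top',T(135,525),lambda p:(-h,.1,.056)),
('scene',S(198,238),lambda p:(-h,.1,.056)),('scene',S(465,388),lambda p:(h,.1,.056)),('scene',S(295,555),lambda p:(h,-.1,.056)),('scene',S(23,374),lambda p:(-h,-.1,.056)),
('scene',S(24,291),lambda p:flap(-.135,.09,.002,p[3])),('scene',S(290,459),lambda p:flap(.135,.09,.002,p[3])),
('scene',S(203,28),lambda p:lid(-h,.2,.014,p[4])),('scene',S(500,165),lambda p:lid(h,.2,.014,p[4])),
('top',T(66,17),lambda p:lid(h,.2,.014,p[4])),('top',T(58,530),lambda p:lid(-h,.2,.014,p[4]))]
def W(p,q): return R.from_euler('z',p[2]).apply(q)+[p[0],p[1],0]
def res(p): return np.concatenate([proj(c,W(p,f(p)))-uv for c,uv,f in obs])
r=least_squares(res,[.5,0,0,1.5,1.8],loss='soft_l1'); print(np.round(r.x,4)); print(np.round(res(r.x).reshape(-1,2),1).tolist())
for n,u,v,z in [('sp',472,215,.05),('sp',462,260,.05),('sp_b',270,215,.05),('jar',523,230,.082),('tape',279,300,.016),('bin',209,268,.075)]:
    w=ray('top',u,v,z); print(n,np.round(w,3),'case',np.round(R.from_euler('z',-r.x[2]).apply(w-[r.x[0],r.x[1],0]),3))
E
python3 fit.py
```

```text
[ 0.5499 -0.0451 -0.0212  1.4841  1.7215]
[[-0.4, -1.3], [-0.1, -1.6], [0.2, -2.5], [-1.9, -0.5], [-2.1, -0.7], [-0.8, -1.0], [-1.1, -1.9], [0.0, -0.0], [0.1, 0.1], [0.6, -0.8], [0.9, -0.3], [0.0, -1.3], [1.4, 0.7]]
sp [ 0.634 -0.239  0.05 ] case [ 0.088 -0.192  0.05 ]
sp [ 0.534 -0.213  0.05 ] case [-0.012 -0.168  0.05 ]
sp_b [0.642 0.211 0.05 ] case [0.087 0.258 0.05 ]
jar [ 0.595 -0.339  0.082] case [ 0.052 -0.293  0.082]
tape [0.452 0.196 0.016] case [-0.103  0.239  0.016]
bin [0.524 0.342 0.075] case [-0.034  0.387  0.075]
```

```bash
cat > p.py <<'E'
# deltas (tool axes, from current pose) to case-frame TCP targets along the path
import sys; from h import *
C=np.array([.5499,-.0451,0]); Y=-.0212; w=.0145
s=bot.observe(); p=s['position']; Rt=R.from_rotvec(s['tcp_rot'])
pc=R.from_euler('z',-Y).apply(p-C)
print('t',s['time'],'case',np.round(pc,4),'F',np.round(s['ft_force'],1),'axes',np.round((R.from_euler('z',-Y)*Rt).as_matrix().T,3).tolist(),'q',np.round(s['joint_pos'],2))
def d(q): return np.round(Rt.inv().apply(R.from_euler('z',Y).apply(np.array(q)-pc)),4).tolist()
for a in sys.argv[1:]:
    k,*v=a.split(','); v=list(map(float,v))
    q=v if k=='p' else flap(v[0],v[1],.004,v[2])-[0,w,0] if k=='f' else lid(v[0],v[1],.014,v[2])+[0,w,0]
    print(a,np.round(q,4),d(q))
E
python3 -m creep '[[1,0.038,-0.0135,0,0,0,0.05],[1,0.076,-0.027,0,0,0,0.1],[1,0.114,-0.0405,0,0,0,0.15],[1,0.152,-0.054,0,0,0,0.2],[1,0.19,-0.0675,0,0,0,0.25],[1,0.228,-0.081,0,0,0,0.297],[1,0.266,-0.0945,0,0,0,0.297],[1,0.304,-0.108,0,0,0,0.297],[1,0.342,-0.1215,0,0,0,0.297],[1,0.38,-0.135,0,0,0,0.297]]' 40; python3 p.py p,0,-.14,.2 p,0,-.14,.115
```

```text
time: 0.93
position: [0.5227, -0.2088, 0.231]
tcp_rot: [-3.141, 0.033, 0.001]
ft_force: [1.3, -1.4, 0.3]
gripper_width: -0.001
gripper_force: 0.0
t 0.9333 case [-0.0237 -0.1642  0.231 ] F [ 1.3 -1.4  0.3] axes [[1.0, 0.0, -0.001], [0.0, -1.0, -0.0], [-0.001, 0.0, -1.0]] q [-0.51  0.35 -0.16  1.06 -0.    2.65]
p,0,-.14,.2 [ 0.   -0.14  0.2 ] [0.0238, -0.0242, 0.031]
p,0,-.14,.115 [ 0.    -0.14   0.115] [0.0238, -0.0242, 0.116]
```

```bash
sed -i 's/w=.0145/w=.011/' p.py
python3 -m creep '[[1,0,0,0,0,0,-0.079],[1,0,0,0,0,0,-0.158],[1,0,0,0,0,0,-0.237],[1,0,0,0,0,0,-0.316],[1,0,0,0,0,0,-0.395],[1,0,0,0,0,0,-0.474],[1,0,0,0,0,0,-0.553],[1,0,0,0,0,0,-0.632],[1,0.02,-0.019,0,0,0,-0.711],[1,0.02,-0.019,0,0,0,-0.79]]'
python3 -m creep '[[1,0,0,0,0,0,-0.079],[1,0,0,0,0,0,-0.158],[1,0,0,0.02,0,0,-0.21],[1,0,0,0.04,0,0,-0.21],[1,0,0,0.06,0,0,-0.21],[1,0,0,0.08,0,0,-0.21],[1,0,0,0.1,0,0,-0.21],[1,0,0,0.113,0,0,-0.21],[1,0,0,0.113,0,0,-0.21],[1,0,0,0.113,0,0,-0.21]]'
python3 p.py f,0,.072,1.48 f,0,.072,1.3 f,0,.072,1.1 f,0,.072,.9 f,0,.072,.7 f,0,.072,.5 f,0,.072,.3 f,0,.072,.1 f,0,.072,0
```

```text
time: 1.77
position: [0.5439, -0.1902, 0.2309]
tcp_rot: [-2.567, -1.81, -0.003]
ft_force: [-0.2, -1.2, 0.2]
gripper_width: 0.001
gripper_force: 0.0
time: 2.6
position: [0.5415, -0.1916, 0.1175]
tcp_rot: [-2.243, -2.197, 0.001]
ft_force: [0.2, 0.1, 0.7]
gripper_width: 0.0
gripper_force: 0.0
t 2.6 case [-0.0053 -0.1467  0.1175] F [0.2 0.1 0.7] axes [[-0.0, 1.0, 0.001], [1.0, 0.0, -0.002], [-0.002, 0.001, -1.0]] q [-0.47  0.47 -0.28  0.82  0.    1.12]
f,0,.072,1.48 [ 0.     -0.0985  0.1191] [0.0482, 0.0054, -0.0015]
f,0,.072,1.3 [ 0.     -0.0856  0.1174] [0.0611, 0.0054, 0.0001]
f,0,.072,1.1 [ 0.     -0.0719  0.113 ] [0.0748, 0.0054, 0.0046]
f,0,.072,.9 [ 0.     -0.0594  0.1059] [0.0873, 0.0054, 0.0117]
f,0,.072,.7 [ 0.     -0.0485  0.0964] [0.0981, 0.0054, 0.0212]
f,0,.072,.5 [ 0.     -0.0397  0.085 ] [0.1069, 0.0055, 0.0326]
f,0,.072,.3 [ 0.     -0.0334  0.0721] [0.1132, 0.0055, 0.0455]
f,0,.072,.1 [ 0.     -0.0298  0.0582] [0.1169, 0.0055, 0.0595]
f,0,.072,0 [ 0.    -0.029  0.051] [0.1176, 0.0055, 0.0666]
```

```bash
python3 -m creep '[[1,0.02,0,0,0,0,0],[1,0.038,0,-0.001,0,0,0],[1,0.05,0,-0.001,0,0,0],[1,0.061,0,0,0,0,0],[1,0.068,0,0.002,0,0,0],[1,0.075,0,0.005,0,0,0],[1,0.081,0,0.008,0,0,0],[1,0.087,0,0.012,0,0,0],[1,0.093,0,0.016,0,0,0],[1,0.098,0,0.021,0,0,0]]'
python3 -m creep '[[1,0.005,0,0.005,0,0,0],[1,0.009,0,0.011,0,0,0],[1,0.012,0,0.017,0,0,0],[1,0.015,0,0.024,0,0,0],[1,0.017,0,0.031,0,0,0],[1,0.019,0,0.038,0,0,0],[1,0.0195,0,0.042,0,0,0],[1,0.0195,0,0.045,0,0,0],[1,0.0195,0,0.047,0,0,0],[1,0.0195,0,0.048,0,0,0]]'
python3 p.py p,0,-.029,.051
```

```text
time: 3.43
position: [0.5443, -0.0936, 0.0969]
tcp_rot: [2.244, 2.198, 0.0]
ft_force: [0.5, -0.3, 0.9]
gripper_width: -0.002
gripper_force: 0.5
time: 4.27
position: [0.5443, -0.0743, 0.0508]
tcp_rot: [-2.244, -2.198, -0.0]
ft_force: [-8.2, 3.7, 24.6]
gripper_width: -0.002
gripper_force: 12.5
t 4.2667 case [-0.005  -0.0293  0.0508] F [-8.2  3.7 24.6] axes [[-0.0, 1.0, 0.001], [1.0, 0.0, -0.0], [-0.0, 0.001, -1.0]] q [-0.27  0.51 -0.42  0.64  0.    1.32]
p,0,-.029,.051 [ 0.    -0.029  0.051] [0.0003, 0.005, -0.0002]
```

```bash
python3 -m creep '[[1,0,0,-0.03,0,0,0],[1,0,0,-0.06,0,0,0],[1,0,0,-0.09,0,0,0],[1,0,0,-0.12,0,0,0],[1,0,0,-0.15,0,0,0],[1,0,0,-0.18,0,0,0],[1,0,0,-0.21,0,0,0],[1,0,0,-0.235,0,0,0],[1,0,0,-0.25,0,0,0],[1,0,0,-0.25,0,0,0]]'
python3 - <<'E'
from rig import bot
import cv2
a=bot.capture("scene")["pixels"][130:350,180:400,::-1];b=bot.capture("top")["pixels"][165:345,300:480,::-1]
f=lambda i:cv2.resize(cv2.convertScaleAbs(i,alpha=1.5,beta=15),(400,400),interpolation=cv2.INTER_CUBIC)
cv2.imwrite("pics/flap.png",cv2.hconcat([f(a),f(b)]))
E
python3 p.py p,0,.2,.3
```

```text
time: 5.1
position: [0.5464, -0.0753, 0.3031]
tcp_rot: [2.24, 2.194, 0.005]
ft_force: [-0.1, -0.4, 0.1]
gripper_width: -0.002
gripper_force: 0.0
t 5.2 case [-0.0045 -0.0298  0.2992] F [-0.2 -0.2 -1.9] axes [[-0.0, 1.0, -0.0], [1.0, 0.0, 0.001], [0.001, -0.0, -1.0]] q [-0.27  0.29 -0.07  1.21 -0.    1.32]
p,0,.2,.3 [0.  0.2 0.3] [0.2298, 0.0046, -0.0009]
```

View pics/flap.png

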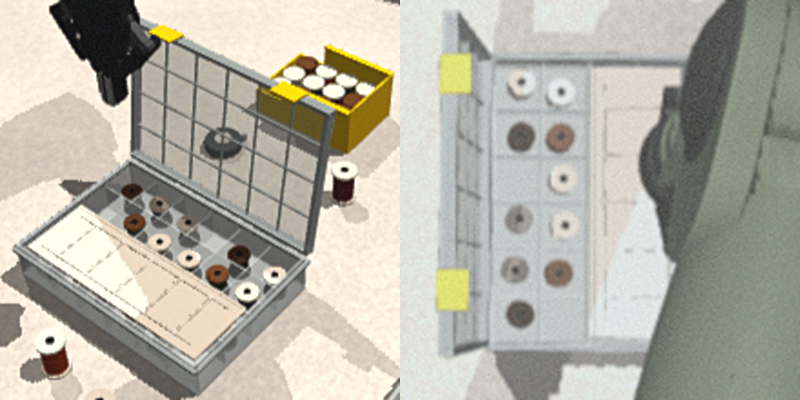

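The flap lies flat over the two front rows, shown as the white area at (140,270) in the left image and (640,200) in the right. The lid is still open and undisturbed. Next I go over the lid and drop in behind it.

```bash
python3 -m creep '[[1,0.01,0,-0.02,0,0,0],[1,0.04,0,-0.02,0,0,0],[1,0.075,0,-0.02,0,0,0],[1,0.11,0,-0.02,0,0,0],[1,0.145,0.005,-0.02,0,0,0],[1,0.18,0.005,-0.02,0,0,0],[1,0.21,0.005,-0.02,0,0,0],[1,0.235,0.005,-0.02,0,0,0],[1,0.235,0.005,-0.02,0,0,0],[1,0.235,0.005,-0.02,0,0,0]]'
python3 -m creep '[[1,0,0,0.02,0,0,0],[1,0,0,0.045,0,0,0],[1,0,0,0.07,0,0,0],[1,0,0,0.09,0,0,0],[1,0,0,0.1,0,0,0],[1,0,0,0.1,0,0,0],[1,0,0,0.1,0,0,0],[1,0,0,0.1,0,0,0],[1,0,0,0.1,0,0,0],[1,0,0,0.1,0,0,0]]'
python3 p.py l,0,.17,1.72 l,0,.17,1.57 l,0,.17,1.4 l,0,.17,1.2 l,0,.17,1 l,0,.17,.8 l,0,.17,.6 l,0,.17,.4 l,0,.17,.2 l,0,.17,.1 l,0,.17,0
```

```text
time: 6.03
position: [0.5536, 0.1612, 0.3171]
tcp_rot: [-2.24, -2.2, 0.005]
ft_force: [-0.4, -1.1, -1.2]
gripper_width: 0.005
gripper_force: 0.0
time: 6.87
position: [0.5554, 0.1603, 0.2206]
tcp_rot: [2.243, 2.197, 0.003]
ft_force: [0.3, -0.9, 0.3]
gripper_width: -0.001
gripper_force: 0.0
t 6.8667 case [0.0011 0.2055 0.2206] F [ 0.3 -0.9  0.3] axes [[-0.0, 1.0, 0.0], [1.0, 0.0, 0.002], [0.002, 0.0, -1.0]] q [ 0.15  0.38 -0.14  1.05 -0.    1.75]
l,0,.17,1.72 [0.     0.1501 0.222 ] [-0.0554, -0.0011, -0.0014]
l,0,.17,1.57 [0.     0.1249 0.226 ] [-0.0806, -0.0011, -0.0054]
l,0,.17,1.4 [0.     0.0959 0.2259] [-0.1096, -0.0011, -0.0053]
l,0,.17,1.2 [0.     0.0624 0.2195] [-0.1431, -0.0012, 0.001]
l,0,.17,1 [0.     0.0309 0.2066] [-0.1746, -0.0012, 0.0139]
l,0,.17,.8 [0.     0.0026 0.1877] [-0.2029, -0.0013, 0.0328]
l,0,.17,.6 [ 0.     -0.0214  0.1635] [-0.2269, -0.0013, 0.057]
l,0,.17,.4 [ 0.     -0.0401  0.1351] [-0.2457, -0.0014, 0.0854]
l,0,.17,.2 [ 0.     -0.0528  0.1035] [-0.2584, -0.0015, 0.117]
l,0,.17,.1 [ 0.     -0.0568  0.0869] [-0.2623, -0.0015, 0.1336]
l,0,.17,0 [ 0.    -0.059  0.07 ] [-0.2646, -0.0016, 0.1505]
```

```bash
python3 -m creep '[[1,-0.025,0,0,0,0,0],[1,-0.043,0,-0.001,0,0,0],[1,-0.055,0,-0.002,0,0,0],[1,-0.068,0,-0.004,0,0,0],[1,-0.08,0,-0.005,0,0,0],[1,-0.095,0,-0.006,0,0,0],[1,-0.11,0,-0.005,0,0,0],[1,-0.122,0,-0.004,0,0,0],[1,-0.133,0,-0.002,0,0,0],[1,-0.143,0,0.001,0,0,0]]'
python3 p.py l,0,.17,1.2 l,0,.17,1.1 l,0,.17,1 l,0,.17,.9 l,0,.17,.8 l,0,.17,.7 l,0,.17,.6 l,0,.17,.5 l,0,.17,.4
```

```text
time: 7.7
position: [0.5515, 0.0164, 0.2183]
tcp_rot: [2.244, 2.198, 0.0]
ft_force: [-0.1, 0.7, 0.9]
gripper_width: 0.001
gripper_force: 0.9
t 7.7 case [0.0003 0.0615 0.2183] F [-0.1  0.7  0.9] axes [[-0.0, 1.0, -0.0], [1.0, 0.0, 0.0], [0.0, -0.0, -1.0]] q [-0.1   0.34 -0.21  1.02 -0.    1.49]
l,0,.17,1.2 [0.     0.0624 0.2195] [0.001, -0.0003, -0.0012]
l,0,.17,1.1 [0.     0.0464 0.2139] [-0.0151, -0.0003, 0.0044]
l,0,.17,1 [0.     0.0309 0.2066] [-0.0306, -0.0003, 0.0117]
l,0,.17,.9 [0.     0.0163 0.1979] [-0.0452, -0.0003, 0.0204]
l,0,.17,.8 [0.     0.0026 0.1877] [-0.0589, -0.0003, 0.0306]
l,0,.17,.7 [ 0.     -0.01    0.1762] [-0.0715, -0.0003, 0.0421]
l,0,.17,.6 [ 0.     -0.0214  0.1635] [-0.0829, -0.0003, 0.0548]
l,0,.17,.5 [ 0.     -0.0315  0.1498] [-0.093, -0.0003, 0.0685]
l,0,.17,.4 [ 0.     -0.0401  0.1351] [-0.1016, -0.0003, 0.0832]
```

```bash
python3 -m creep '[[1,-0.01,0,0.003,0,0,0],[1,-0.021,0,0.007,0,0,0],[1,-0.032,0,0.013,0,0,0],[1,-0.043,0,0.019,0,0,0],[1,-0.054,0,0.027,0,0,0],[1,-0.065,0,0.036,0,0,0],[1,-0.075,0,0.046,0,0,0],[1,-0.085,0,0.058,0,0,0],[1,-0.094,0,0.07,0,0,0],[1,-0.102,0,0.083,0,0,0]]'
python3 -m creep '[[1,-0.005,0,0.01,0,0,0],[1,-0.009,0,0.02,0,0,0],[1,-0.013,0,0.031,0,0,0],[1,-0.016,0,0.042,0,0,0],[1,-0.018,0,0.053,0,0,0],[1,-0.019,0,0.06,0,0,0],[1,-0.019,0,0.064,0,0,0],[1,-0.019,0,0.066,0,0,0],[1,-0.019,0,0.067,0,0,0],[1,-0.019,0,0.067,0,0,0]]'
python3 p.py p,0,-.059,.07
```

```text
time: 8.53
position: [0.5494, -0.0858, 0.1341]
tcp_rot: [2.245, 2.198, 0.0]
ft_force: [0.2, 0.9, 1.1]
gripper_width: 0.0
gripper_force: 0.5
time: 9.37
position: [0.5488, -0.1038, 0.0699]
tcp_rot: [2.243, 2.198, -0.002]
ft_force: [-5.9, 0.2, 12.0]
gripper_width: -0.005
gripper_force: 6.6
t 9.3667 case [ 0.0001 -0.0587  0.0699] F [-5.9  0.2 12. ] axes [[-0.001, 1.0, -0.001], [1.0, 0.001, -0.0], [-0.0, -0.001, -1.0]] q [-0.32  0.5  -0.38  0.69 -0.    1.27]
p,0,-.059,.07 [ 0.    -0.059  0.07 ] [-0.0003, -0.0001, -0.0001]
```

Contact came at z = 70 mm with 12 N, so the lid is on its stop. I'll lift clear, move aside and check.

```bash
python3 -m creep '[[1,0,0,0,0,0,0],[1,0,0,-0.02,0,0,0],[1,0,0,-0.05,0,0,0],[1,0,0,-0.08,0,0,0],[1,0,0,-0.11,0,0,0],[1,0,0,-0.14,0,0,0],[1,0,0,-0.17,0,0,0],[1,0,0,-0.2,0,0,0],[1,0,0,-0.22,0,0,0],[1,0,0,-0.22,0,0,0]]'
python3 -m creep '[[1,-0.03,0,0,0,0,0],[1,-0.06,0,0,0,0,0],[1,-0.09,0,0,0,0,0],[1,-0.12,0,0,0,0,0],[1,-0.15,0,0,0,0,0],[1,-0.18,0,0,0,0,0],[1,-0.2,0,0,0,0,0],[1,-0.22,0,0,0,0,0],[1,-0.22,0,0,0,0,0],[1,-0.22,0,0,0,0,0]]'
python3 - <<'E'
from rig import bot
import cv2
a=bot.capture("scene")["pixels"][120:420,120:420,::-1];b=bot.capture("top")["pixels"][130:380,170:420,::-1]
f=lambda i:cv2.resize(cv2.convertScaleAbs(i,alpha=1.5,beta=15),(400,400),interpolation=cv2.INTER_CUBIC)
cv2.imwrite("pics/end.png",cv2.hconcat([f(a),f(b)]))
E
```

```text
time: 10.2
position: [0.5515, -0.104, 0.2936]
tcp_rot: [2.238, 2.194, 0.007]
ft_force: [0.6, 0.7, 0.9]
gripper_width: -0.001
gripper_force: 0.0
time: 11.03
position: [0.5442, -0.324, 0.2871]
tcp_rot: [-2.245, -2.196, -0.0]
ft_force: [0.4, 0.1, -0.1]
gripper_width: -0.003
gripper_force: 0.0
```

View pics/end.png

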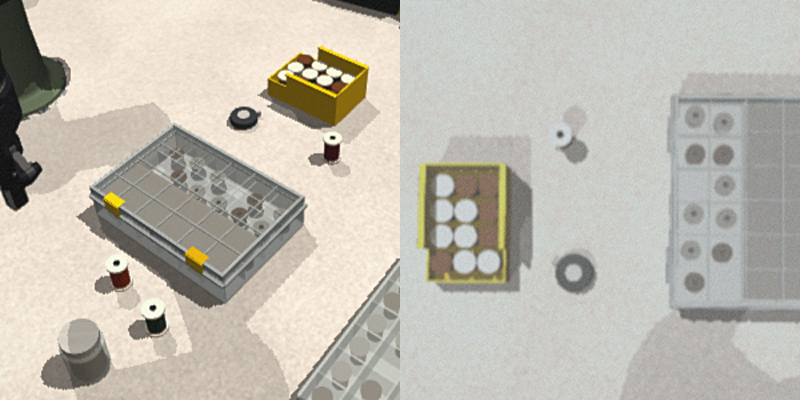

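The lid is shut flush over the flat flap, with the clips at (115,203) and (197,258) in the left image. The spools, jar, tape and bin stand where they were.

```bash
python3 -c "
from rig import bot
print(bot.sign_off())"
```

```text
the job is handed in; nothing more can be done
None
```

The flap was folded flat first, then the lid pushed fully shut over it. The final pictures show the lid closed and nothing on the stall moved, and the job is handed in at about 11 s of the 64 s allowed; no verdict was returned.

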